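# Rock the jammed stopper out of the bulk-food canister

## Robot

A 6-joint arm with a two-finger parallel gripper is mounted at the origin on the work surface. World frame = base frame: x ahead of the robot, y to its left, z up, the work surface at z = 0. Lengths are in mm, angles in rad, forces in N, time in s.
With the tool pointing down it reaches from about 350 to 775 mm from the base axis. Payload 7.3 kg.
Tool frame: the origin (TCP) lies midway between the tips of the shut fingers; the grasp point (between the pads) lies 19 mm behind it; z points along the fingers, y is the line along which they close (so a half turn about z gives the same grasp; the last joint's range is limited). The gripper opens to 92 mm and grips with 3 to 60 N. Pads are 19 mm wide; open, the fingers measure 130 mm over their backs; the gripper's body (75 mm by 190 mm) begins 47 mm behind the grasp point.
Start: joints at [-1.29, 0.342, 1.524, -0, 1.275, -0.146], TCP at [217.353, -477.915, 226.741] pointing down, gripper open.
Joint ranges: [-2.53, 2.53], [-0.77, 2.02], [0.04, 2.7], [-1, 4.14], [0.28, 2.66], [-3.11, 3.11]. Speed limits (rad/s): [2.57, 2.57, 3.14, 3.14, 3.14, 3.14].

## Interface

Orientations are given as [roll, pitch, yaw] about the fixed x, y, z axes, in that order (R = Rz(yaw) Ry(pitch) Rx(roll)).
In Python, from plant import * gives the robot as it stands.
- The arm moves only by the tool step_arm, never from a script. Its argument "deltas" is one flat list of numbers, 5 for each row, row after row: the shift along the world's x, y, z in mm, then the turn about the world's z in degrees, then the finger opening in mm, from 0 to 91.8. In form: [tx, ty, tz, turn, gripper, tx, ty, tz, turn, gripper, ...]. A call has exactly 10 rows; each row shifts and turns the commanded pose from where the row before left it; what a row does not reach is not made up. A row lasts 1/8 s, in which the tool goes at most 62.5 mm and 10.7 degrees, less where a joint would pass 70% of its speed; a pose out of reach is approached as far as the arm can. A call is refused whole if a number of a shift passes 62.5 or a number of a turn 10.7, either way. A call with a gripper value outside its range is refused whole. The fingers move at their own pace and stop on an object; the grip force is fixed at half the most. Time passes only in rows, so rows that do not move let the fingers close, or fill a call up. It gives the time, the measured TCP pose, the force, the opening and the grip force at its end, in the units of the state.
- get_obs(): the state, without advancing time (a new reading comes with each control period).
- capture(name): name is "scene" or "top"; returns the picture (384x512x3 uint8, red, green, blue); there is no depth.
- camera_params(name): a dict with "mtx" (3x3 intrinsics, pixels), "k1" (the pictures are not rectified: a ray, as slopes to the right and down, at radius r is drawn at 1 + k1 r^2 times it, then the intrinsics apply), "rvec" (rotation vector, rad) and "tvec" (3), from world to camera coordinates, as OpenCV has them. Camera axes: x right, y down, z forward; pixel columns grow to the right and rows downward; lengths in mm; the calibration is good to about 2 mm. A picture is of the moment at which its call begins. camera_params takes no time and is no camera call.
- close_job(): hands the job in; it is judged then, once.
The state is a dict: "time": time; "joint_positions": joint angles; "dq": joint speeds; "tau": joint torques, N m; "tool_pos": TCP position; "tcp_rot": TCP orientation; "contact_force": force on the tool from outside, world axes, zero at the start; "moment": the same for the moment, N m; "grip_width": finger opening in mm; "finger_force": force on a finger pad.
Only numpy, scipy, OpenCV 4.12 (cv2) and the standard library are available. Lean on these libraries where they do the work, as an engineer would, in place of code of your own. Each camera call takes 0.05 s, during which the arm holds its last target. There are 200 camera calls.

## Task

The orange stopper is jammed in the mouth of the cream food canister; a straight pull only lifts the whole canister. Rock it free from side to side: first tip it so that its white-striped edge comes up, then tip it back the other way so that the plain edge comes up too, keeping the canister down in its rack. Then pull it out and stand it upright in the white tray with the blue mat; leave the jar, the tin and the glove box where they are.

Things in the scene. Friction and masses are not known exactly. Their poses are not given: they have to be found in the camera images.
- stopper: Orange stopper, 160 g. Origin: centre of its flange's underside (flange 74 mm along x, 60 along y, 6 thick), which rests on the canister's top. z up; it rocks along y (a white stripe marks its +y edge). Black rubber plug below, flat-bottomed, to 13.5 mm under the origin (60 mm along x, up to 48 along y): stood upright, the origin is 13.5 mm above the surface. The grip block rises above.
- stopper_grip (a point): Middle of the stopper's upright grip block, 85 mm above the stopper's origin, axes as the stopper. The block is 40 mm along x, 20 mm along y, from 6 to 106 mm above the origin: pinch it across y. Rocking it free takes about 12 to 18 N sideways here.
- stopper_left (a point): Middle of the flange's +y edge (white stripe on top), underside, 30 mm from the stopper's origin. To free this edge, tip the stopper by about 0.25 rad about the other flange edge (28 mm from the axis). Its bead then sits on top of its lip. The bead's foot is 23 mm from the axis along +y and 13.5 mm below the flange's underside.
- stopper_right (a point): Middle of the flange's -y edge (plain), underside, 30 mm from the stopper's origin; the mirror image of the +y side. With the +y bead freed and sitting on its lip, tip the stopper back the other way about that bead's foot, to about 0.25 rad past level: this frees the -y edge.
- mouth (a point): Centre of the canister's mouth in its flat top, 132 mm above the table; the seated stopper's origin and axes coincide with it. Mouth 66 mm along x, 52 along y. On each y side, 4.5 mm below the top, a sprung rubber lip catches over a bead on the plug (tip 24 mm from the axis, 10.5 mm below the flange's underside). Pulling straight past both lips needs about 50 N.
- canister (a joint): How far the canister has lifted out of its rack, m; 0 = standing down, up to 0.03. Cream canister 130 mm along x, 120 mm along y, 120 mm tall, about 1.5 kg, in a fixed black wire rack 160 x 150 mm that lets it only rise; about 15 N lifts it.
- rack: Fixed black rack under the canister, 160 mm along x, 150 mm along y, rails 53 mm high. Origin: centre of its underside on the table; the mouth's centre is 132 mm straight above it.
- tray_floor (a point): Centre of the floor of the fixed white tray with a blue mat: outside 160 mm along x, 180 mm along y, rim 16 mm above the table, walls 5 mm thick; the floor is 5 mm above the table.
- jar: Loose jar with red cap, 68 mm across, 110 mm tall, origin at the centre of its underside. Bystander.
- tin: Loose food tin with green label, 74 mm across, 100 mm tall, origin at the centre of its underside. Bystander.
- glove_box: Loose blue and white glove box, 200 mm along x, 100 mm along y, 75 mm tall, origin at the centre of its underside. Bystander.

How it is judged:
By the outcome, as a careful person would: the job done as asked, in the order asked, and still so for the second after the job is handed in, with the robot touching nothing.
It also fails if it takes over 51 s, if anything falls off the work surface, if the arm or the gripper's body presses on something with over 40 N, if the wrist force passes 120 N, or if a joint passes its speed limit or range.

## Working session

There is one attempt and no reset: what is moved stays moved. The work goes in short steps, Python scripts to look and compute and a tool call to move; the robot and the scene stay as the last step left them, time stands still between calls to the robot, and variables do not carry over. Pictures are saved under pics/ and viewed, at most 11 in all, crops included, and the job is handed in when it is done.

Besides the shell and the picture viewer there is one more tool, called after "Emit:" in YAML: its name, and indented under it one key for each argument. step_arm: Moves the arm, as the interface text tells. Its arguments: {"type":"object","properties":{"deltas":{"type":"array","items":{"type":"number"}}},"required":["deltas"]}

```bash
ls; mkdir -p pics; python3 - <<'E'
from plant import *
import cv2
o=get_obs();print(o)
for n in("scene","top"):
    cv2.imwrite(f"pics/{n}0.png",capture(n)[:,:,::-1]);print(camera_params(n))
E
```

```text
pics
{'time': 0.0, 'joint_positions': array([-1.29002256e+00,  3.42727219e-01,  1.52502275e+00, -1.01641244e-05,
        1.27542815e+00, -1.45998700e-01]), 'dq': array([-0.00021527, -0.00203702,  0.00093251,  0.00149473,  0.00162533,
        0.00034416]), 'tau': array([ 9.18562073e-04, -4.31243956e+01, -2.44219315e+01,  7.18284328e-02,
        5.60222450e-02, -1.29177570e-04]), 'tool_pos': array([ 217.21624445, -477.49483401,  226.04064783]), 'tcp_rot': array([-3.14002265e+00, -2.21037990e-04,  4.26775259e-01]), 'contact_force': array([ 0.06448067, -0.05057903,  0.37117535]), 'moment': array([ 0.01112689,  0.00729349, -0.01020849]), 'finger_force': 0.0, 'grip_width': 92.0085216894853}
{'mtx': array([[422.24311268,   0.        , 251.91420883],
       [  0.        , 422.24311268, 191.55082308],
       [  0.        ,   0.        ,   1.        ]]), 'k1': 0.032188304574597024, 'rvec': array([ 2.09463919,  0.65582457, -0.34101782]), 'tvec': array([-485.43758055,  -84.85110998, 1636.54378789])}
{'mtx': array([[466.89646608,   0.        , 258.53646208],
       [  0.        , 466.89646608, 190.55104078],
       [  0.        ,   0.        ,   1.        ]]), 'k1': -0.03804597141911844, 'rvec': array([ 2.16986062, -2.20968372,  0.0972607 ]), 'tvec': array([ -29.90072176,  609.34859047, 1372.69391196])}
```

View pics/scene0.png

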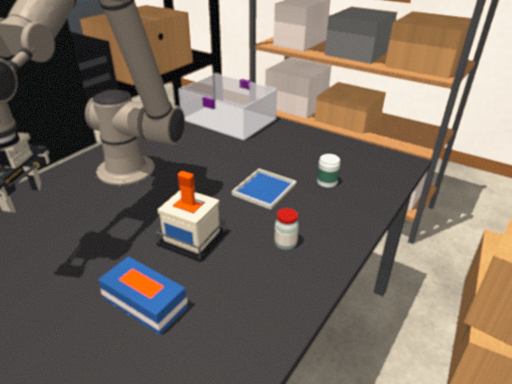

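View pics/top0.png

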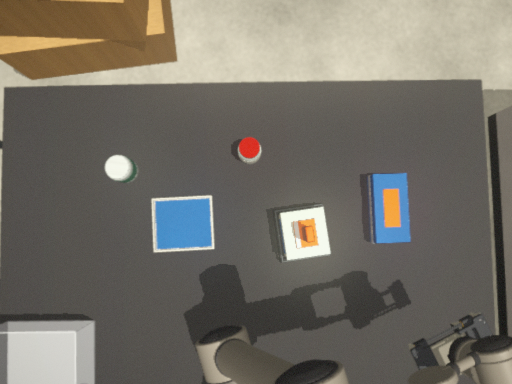

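The scene view shows the canister with its orange stopper at (188,215), the tray at (265,188), the jar at (287,228), the tin at (329,170) and the glove box at (143,292). In the top view the canister is at (304,233), with the stripe on the left of the flange near (297,235), and the tray is at (183,223).

```bash
cat > h.py <<'E'
from plant import *
import cv2, numpy as np
def ray(n,uv):
    p=camera_params(n);K=p["mtx"];R=cv2.Rodrigues(p["rvec"])[0];t=p["tvec"]
    u=cv2.undistortPoints(np.array(uv,float).reshape(-1,1,2),K,np.array([p["k1"],0,0,0]),R=None)[:,0]
    d=np.c_[u,np.ones(len(u))]@R; return -R.T@t,d
def onz(n,uv,z):
    c,d=ray(n,uv); return (c+d*((z-c[2])/d[:,2])[:,None])[:,:2]
def proj(n,P):
    p=camera_params(n)
    return cv2.projectPoints(np.array(P,float).reshape(-1,1,3),p["rvec"],p["tvec"],p["mtx"],np.array([p["k1"],0,0,0]))[0][:,0]
def rect(n,mask,z):
    cs=cv2.findContours(mask.astype(np.uint8),0,cv2.CHAIN_APPROX_NONE)[0]
    c=max(cs,key=cv2.contourArea)
    w=onz(n,c[:,0],z).astype(np.float32)
    return cv2.minAreaRect(w), w
E
python3 - <<'E'
from h import *
im=cv2.imread("pics/top0.png");hsv=cv2.cvtColor(im,cv2.COLOR_BGR2HSV);H,S,V=[hsv[:,:,i].astype(int) for i in range(3)]
def sub(m,x0,y0,x1,y1):
    z=np.zeros_like(m);z[y0:y1,x0:x1]=m[y0:y1,x0:x1];return z
blue=(H>95)&(H<125)&(S>120)
print("mat",rect("top",sub(blue,140,185,225,265),5)[0])
print("tray out",rect("top",sub((V>120),140,185,225,265),16)[0])
can=sub((V>140),270,195,340,270)
print("can",rect("top",can,132)[0])
org=sub((H<20)&(S>150)&(V>80),270,195,340,270)
print("flange-ish",rect("top",org,138)[0])
print("block-ish",rect("top",sub((H<20)&(S>150)&(V>80),270,195,340,270)&(V<235),238)[0])
print("jar",rect("top",sub((S>150)&(V>80),225,125,275,175),110)[0])
print("glove",rect("top",sub((V>60)&(S>120),360,165,420,250),75)[0])
c=im[190:275,262:347];c=cv2.resize(c,None,fx=6,fy=6,interpolation=cv2.INTER_CUBIC)
s=cv2.imread("pics/scene0.png")[160:260,140:240];s=cv2.resize(s,(510,510),interpolation=cv2.INTER_CUBIC)
cv2.imwrite("pics/crop0.png",np.hstack([c,s])[:, :] if 0 else cv2.resize(np.hstack([c,s]),(800,400)))
E
```

```text
mat ((514.8226928710938, 188.14852905273438), (141.2273712158203, 160.30079650878906), 2.1356215476989746)
tray out ((515.4166259765625, 188.05252075195312), (165.03749084472656, 185.6137237548828), 2.0884287357330322)
can ((481.0095520019531, -164.18893432617188), (135.26116943359375, 124.93248748779297), 6.957916259765625)
flange-ish ((482.94927978515625, -171.0652313232422), (69.24113464355469, 42.36269760131836), 8.099720001220703)
block-ish ((492.64556884765625, -143.71994018554688), (32.39628601074219, 42.79541778564453), 60.3985710144043)
jar ((726.0029907226562, -13.692424774169922), (53.65660858154297, 57.05519104003906), 89.03487396240234)
glove ((548.7882080078125, -421.4444580078125), (198.59793090820312, 101.04185485839844), 1.1167683601379395)
```

View pics/crop0.png

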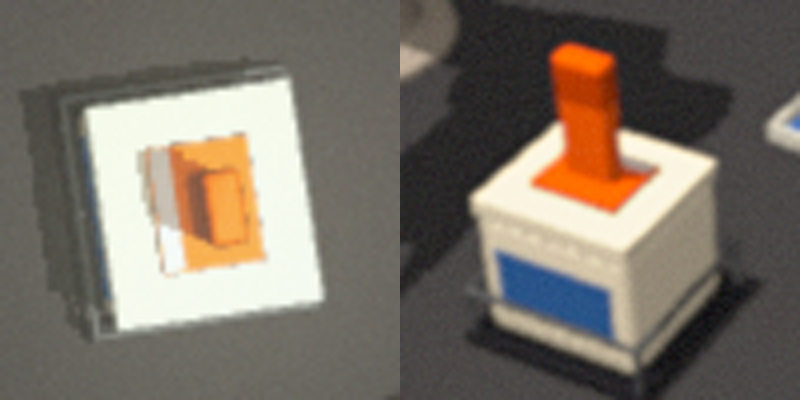

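The crop shows the stripe on the flange's left (+y) side and the block's top face centred near (223,207) in the crop. The stopper's yaw is about 7.5°. I'll cross-check the block's position with both views.

```bash
python3 - <<'E'
from h import *
k=4.706
print("blocktop",onz("top",[[262+223.5/k,190+207/k]],238))
fl=np.array([[145,148],[247,135],[267,260],[163,275]])/k+[262,190]
w=onz("top",fl,138);print("flange",w,w.mean(0))
ks=400/100*1.0
print("scene block top",onz("scene",[[140+583/4-100,160+57/4]],238))
c,s=np.cos(.13),np.sin(.13)
for a in [(481,-164),(483,-165)]: print(proj("top",[[*a,238]]),proj("scene",[[*a,238]]))
E
```

```text
blocktop [[ 480.77280608 -163.97690589]]
flange [[ 513.78041478 -131.37243916]
 [ 520.19211122 -190.94552647]
 [ 447.67111552 -200.61957602]
 [ 440.25543954 -140.06400556]] [ 480.47477027 -165.7503868 ]
scene block top [[ 481.78007959 -164.51368353]]
[[309.49936596 233.89561391]] [[185.66371196 174.08192246]]
[[309.87500673 233.09027441]] [[185.9629559  174.46283775]]
```

Emit:
step_arm:
  deltas: [0, 0, 30, -5, 50, 0, 0, 35, -6, 50, 30, 35, 0, -6, 50, 30, 35, 0, 0, 50, 30, 35, 0, 0, 50, 30, 35, 0, 0, 50, 30, 35, 0, 0, 50, 30, 35, 0, 0, 50, 30, 35, 0, 0, 50, 25, 30, 0, 0, 50]

```text
time: 1.35
tool_pos: [453.1, -201.4, 291.4]
tcp_rot: [-3.141, 0.0, 0.131]
contact_force: [0.9, -0.8, -0.1]
grip_width: 49.5
finger_force: 0.0
```

Emit:
step_arm:
  deltas: [14, 19, 0, 0, 50, 14.5, 19.5, 0, 0, 50, 0, 0, 0, 0, 50, 0, 0, -15, 0, 50, 0, 0, -15, 0, 50, 0, 0, -15, 0, 50, 0, 0, -15, 0, 50, 0, 0, -15, 0, 50, 0, 0, 0, 0, 50, 0, 0, 0, 0, 50]

```text
time: 2.6
tool_pos: [480.8, -165.0, 217.2]
tcp_rot: [3.141, -0.0, 0.13]
contact_force: [-0.4, -0.4, 1.1]
grip_width: 50.2
finger_force: 0.0
```

Emit:
step_arm:
  deltas: [0.5, -4, 0, 0, 50, 0.5, -4, 0, 0, 50, 0.5, -4, 0, 0, 50, 0.25, -2, 0, 0, 50, 0.25, -2, 0, 0, 50, 0.25, -2, 0, 0, 50, 0.25, -2, 0, 0, 50, 0.25, -2, 0, 0, 50, 0.25, -2, 0, 0, 50, 0, 0, 0, 0, 50]

```text
time: 3.85
tool_pos: [483.7, -185.3, 217.7]
tcp_rot: [-3.137, -0.001, 0.131]
contact_force: [-1.1, 10.1, 8.3]
grip_width: 49.8
finger_force: 5.5
```

Emit:
step_arm:
  deltas: [0.25, -2, 0, 0, 50, 0.25, -2, 0, 0, 50, 0.25, -2, 0, 0, 50, 0.25, -2, 0, 0, 50, 0.12, -1, 0, 0, 50, 0.12, -1, 0, 0, 50, 0.12, -1, 0, 0, 50, 0.12, -1, 0, 0, 50, 0, 0, 0, 0, 50, 0, 0, 0, 0, 50]

```text
time: 5.1
tool_pos: [485.3, -200.4, 216.7]
tcp_rot: [3.141, 0.0, 0.13]
contact_force: [0.2, 1.4, -0.4]
grip_width: 50.2
finger_force: 0.1
```

```bash
cat > look.py <<'E'
from h import *
import sys
n=sys.argv[1]
t=capture("top")[190:275,262:347,::-1];s=capture("scene")[150:250,140:240,::-1]
cv2.imwrite(f"pics/{n}.png",np.hstack([cv2.resize(t,(400,400),interpolation=2),cv2.resize(s,(400,400),interpolation=2)]))
E
python3 look.py a
```

```text
(no output)
```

View pics/a.png

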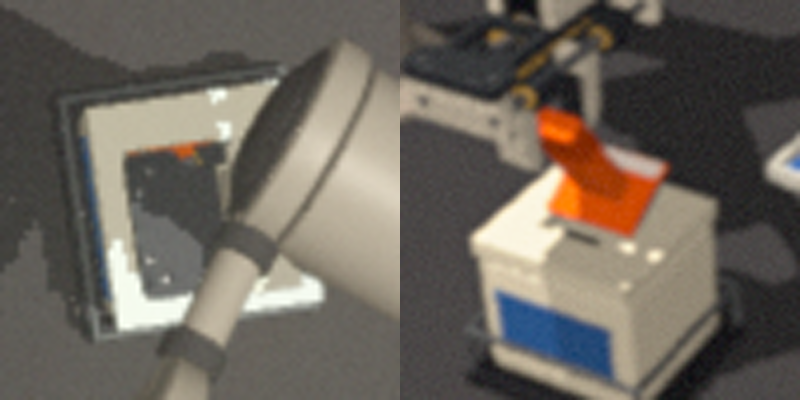

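The right-hand view shows the striped (+y) edge clearly up and the canister still down in its rack. The contact force has dropped to nothing, so the first side is free. Next I'll push the other way.

Emit:
step_arm:
  deltas: [-1, 8, 0, 0, 50, -1, 8, 0, 0, 50, -1, 8, 0, 0, 50, -1, 8, 0, 0, 50, -0.5, 4, 0, 0, 50, -0.4, 3, 0, 0, 50, -0.4, 3, 0, 0, 50, -0.25, 2, 0, 0, 50, -0.25, 2, 0, 0, 50, 0, 0, 0, 0, 50]

```text
time: 6.45
tool_pos: [479.5, -154.3, 216.7]
tcp_rot: [3.142, 0.0, 0.13]
contact_force: [0.3, -0.2, -0.2]
grip_width: 49.8
finger_force: 0.0
```

Emit:
step_arm:
  deltas: [-0.25, 2, 0, 0, 50, -0.25, 2, 0, 0, 50, -0.25, 2, 0, 0, 50, -0.25, 2, 0, 0, 50, -0.25, 2, 0, 0, 50, -0.12, 1, 0, 0, 50, -0.12, 1, 0, 0, 50, -0.12, 1, 0, 0, 50, 0, 0, 0, 0, 50, 0, 0, 0, 0, 50]

```text
time: 7.7
tool_pos: [477.9, -141.4, 216.7]
tcp_rot: [3.142, 0.0, 0.13]
contact_force: [0.4, -0.3, -1.2]
grip_width: 50.4
finger_force: 0.1
```

```bash
python3 look.py b
```

```text
(no output)
```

View pics/b.png

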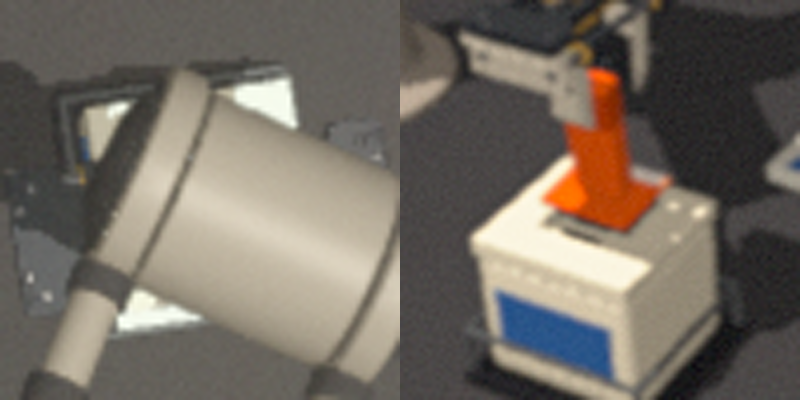

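The stopper is nearly upright and sits raised on its +y bead. I'll keep pushing towards +y.

Emit:
step_arm:
  deltas: [-0.25, 2, 0, 0, 50, -0.25, 2, 0, 0, 50, -0.25, 2, 0, 0, 50, -0.12, 1, 0, 0, 50, -0.12, 1, 0, 0, 50, -0.12, 1, 0, 0, 50, 0, 0, 0, 0, 50, 0, 0, 0, 0, 50, 0, 0, 0, 0, 50, 0, 0, 0, 0, 50]

```text
time: 9.05
tool_pos: [476.8, -132.5, 216.7]
tcp_rot: [3.142, -0.0, 0.13]
contact_force: [-0.6, 0.1, -0.0]
grip_width: 50.3
finger_force: 0.1
```

Emit:
step_arm:
  deltas: [-0.25, 2, 0, 0, 50, -0.25, 2, 0, 0, 50, -0.12, 1, 0, 0, 50, -0.12, 1, 0, 0, 50, -0.12, 1, 0, 0, 50, -0.12, 1, 0, 0, 50, 0, 0, 0, 0, 50, 0, 0, 0, 0, 50, 0, 0, 0, 0, 50, 0, 0, 0, 0, 50]

```text
time: 10.3
tool_pos: [475.8, -124.4, 216.7]
tcp_rot: [3.142, 0.0, 0.13]
contact_force: [-0.5, -0.1, 0.5]
grip_width: 50.3
finger_force: 0.2
```

```bash
python3 look.py c
```

```text
(no output)
```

View pics/c.png

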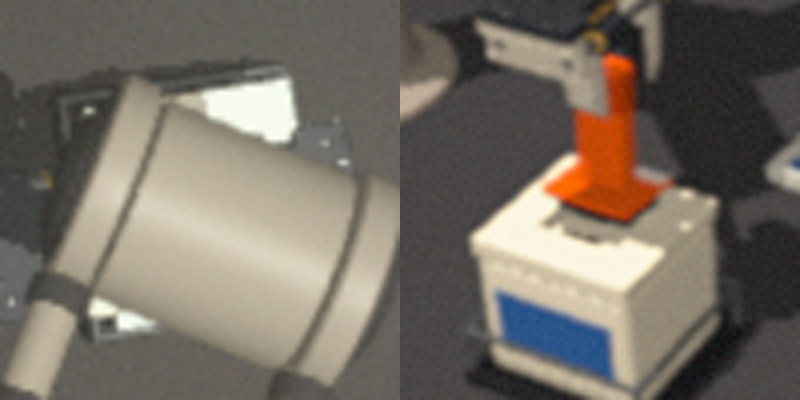

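The plain (-y) edge is now well up with no resistance, so both sides are free. The canister is still down. I'll back off to centre and look.

Emit:
step_arm:
  deltas: [0.5, -4, 0, 0, 50, 0.5, -4, 0, 0, 50, 0.5, -4, 0, 0, 50, 0.5, -4, 0, 0, 50, 0.5, -4, 0, 0, 50, 0.5, -4, 0, 0, 50, 0.5, -4, 0, 0, 50, 0.5, -4, 0, 0, 50, 0.25, -4, 0, 0, 50, 0, 0, 0, 0, 50]

```text
time: 11.65
tool_pos: [480.1, -160.7, 216.7]
tcp_rot: [3.141, -0.0, 0.13]
contact_force: [-0.2, 0.4, -0.5]
grip_width: 49.9
finger_force: 0.1
```

```bash
python3 look.py d
```

```text
(no output)
```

View pics/d.png

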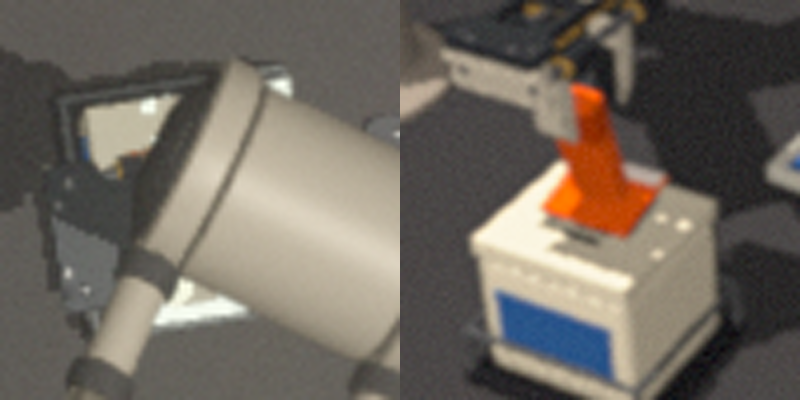

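The stopper leans back towards -y against the finger, so the -y bead could slip back under its lip. I'll tip it to +y once more, a little further, then close the fingers around it near level so it can't drop back.

Emit:
step_arm:
  deltas: [-0.6, 5, 0, 0, 50, -0.6, 5, 0, 0, 50, -0.6, 5, 0, 0, 50, -0.6, 5, 0, 0, 50, -0.5, 4, 0, 0, 50, -0.5, 4, 0, 0, 50, -0.4, 3, 0, 0, 50, -0.4, 3, 0, 0, 50, -0.25, 2, 0, 0, 50, -0.25, 2, 0, 0, 50]

```text
time: 13.0
tool_pos: [475.4, -122.3, 216.8]
tcp_rot: [3.141, -0.0, 0.13]
contact_force: [0.8, -0.2, 0.4]
grip_width: 50.0
finger_force: 0.3
```

Emit:
step_arm:
  deltas: [0, 0, 0, 0, 50, 0.4, -3, 0, 0, 50, 0.4, -3, 0, 0, 50, 0.4, -3, 0, 0, 50, 0.4, -3, 0, 0, 50, 0.4, -3, 0, 0, 50, 0.4, -3, 0, 0, 50, 0, 0, 0, 0, 50, 0, 0, 0, 0, 50, 0, 0, 0, 0, 50]

```text
time: 14.25
tool_pos: [477.8, -140.3, 216.8]
tcp_rot: [3.141, -0.0, 0.13]
contact_force: [-0.2, -0.6, 0.1]
grip_width: 50.1
finger_force: 0.1
```

```bash
python3 look.py e
```

```text
(no output)
```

View pics/e.png

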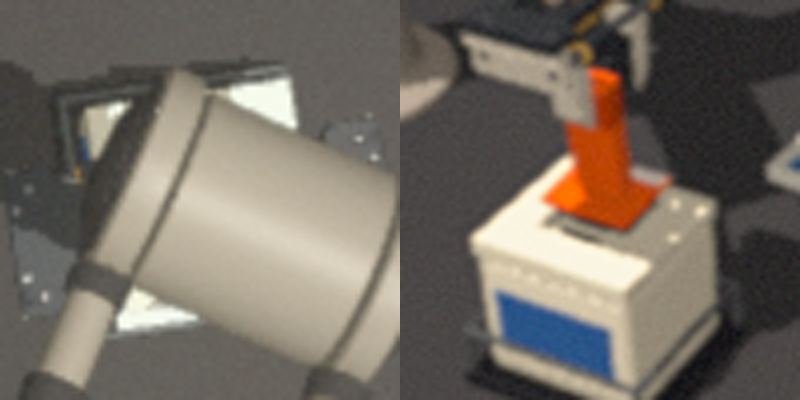

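The block is near upright with the -y bead held above its lip. I'll close the fingers and slide towards the centre together.

Emit:
step_arm:
  deltas: [0, 0, 0, 0, 46, 0.25, -2, 0, 0, 42, 0.25, -2, 0, 0, 38, 0.25, -2, 0, 0, 34, 0.25, -2, 0, 0, 30, 0.25, -2, 0, 0, 27, 0.25, -2, 0, 0, 24, 0.25, -2, 0, 0, 24, 0.25, -2, 0, 0, 24, 0, 0, 0, 0, 24]

```text
time: 15.6
tool_pos: [479.8, -156.5, 216.7]
tcp_rot: [3.142, 0.0, 0.13]
contact_force: [0.4, 0.3, 0.6]
grip_width: 23.9
finger_force: 0.1
```

Emit:
step_arm:
  deltas: [0.4, -3, 0, 0, 10, 0, 0, 0, 0, 10, 0, 0, 0, 0, 10, 0, 0, 0, 0, 10, 0, 0, 0, 0, 10, 0, 0, 0, 0, 10, 0, 0, 0, 0, 10, 0, 0, 0, 0, 10, 0, 0, 0, 0, 10, 0, 0, 0, 0, 10]

```text
time: 16.85
tool_pos: [480.3, -159.4, 217.0]
tcp_rot: [3.141, -0.0, 0.13]
contact_force: [0.1, 1.0, 5.1]
grip_width: 19.8
finger_force: 29.9
```

```bash
python3 look.py f
```

```text
(no output)
```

View pics/f.png

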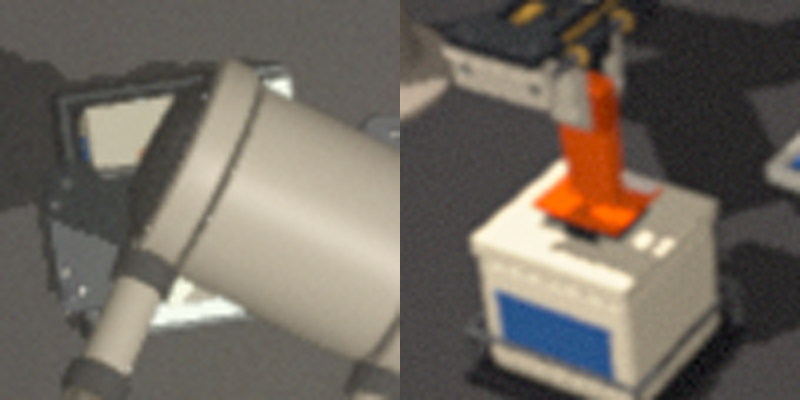

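The stopper is gripped level and raised, with a gap visible under its flange. I'll lift gently first and check the force.

Emit:
step_arm:
  deltas: [0, 0, 1, 0, 10, 0, 0, 1, 0, 10, 0, 0, 1, 0, 10, 0, 0, 1, 0, 10, 0, 0, 1, 0, 10, 0, 0, 0, 0, 10, 0, 0, 0, 0, 10, 0, 0, 0, 0, 10, 0, 0, 0, 0, 10, 0, 0, 0, 0, 10]

```text
time: 18.2
tool_pos: [480.2, -159.4, 221.7]
tcp_rot: [3.142, 0.0, 0.13]
contact_force: [0.5, -1.3, -1.4]
grip_width: 20.1
finger_force: 30.0
```

Only the stopper's weight is on the tool, so it is free. I'll lift it out.

Emit:
step_arm:
  deltas: [0, 0, 3, 0, 10, 0, 0, 5, 0, 10, 0, 0, 8, 0, 10, 0, 0, 10, 0, 10, 0, 0, 12, 0, 10, 0, 0, 12, 0, 10, 0, 0, 5, 0, 10, 0, 0, 0, 0, 10, 0, 0, 0, 0, 10, 0, 0, 0, 0, 10]

```text
time: 19.45
tool_pos: [480.0, -159.3, 276.3]
tcp_rot: [-3.141, 0.001, 0.13]
contact_force: [0.2, 0.2, -2.0]
grip_width: 19.8
finger_force: 30.0
```

```bash
python3 look.py g
```

```text
(no output)
```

View pics/g.png

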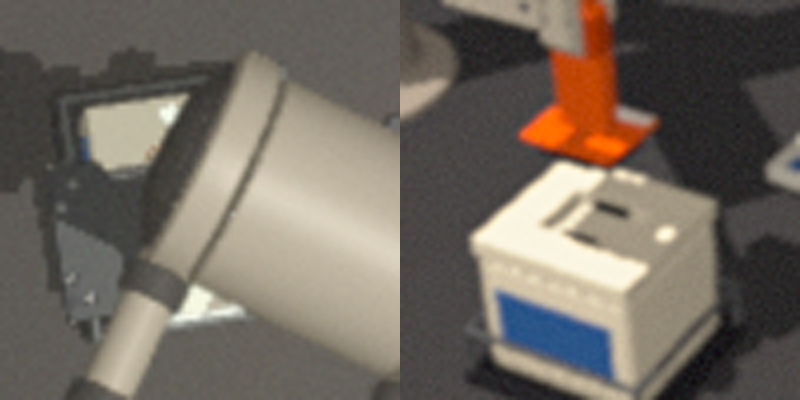

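The stopper is out and the canister stays down with its mouth open. Next I'll carry it to the tray.

Emit:
step_arm:
  deltas: [2, 20, 0, 0, 10, 4, 40, 0, 0, 10, 4, 40, 0, 0, 10, 4, 40, 0, 0, 10, 4, 40, 0, 0, 10, 4, 40, 0, 0, 10, 4, 40, 0, 0, 10, 4, 40, 0, 0, 10, 4, 30, 0, 0, 10, 1, 17, 0, 0, 10]

```text
time: 20.8
tool_pos: [515.1, 188.9, 276.4]
tcp_rot: [3.141, 0.001, 0.131]
contact_force: [0.3, -0.4, -2.0]
grip_width: 19.9
finger_force: 30.0
```

Emit:
step_arm:
  deltas: [0, 0, 0, 0, 10, 0, 0, -10, 0, 10, 0, 0, -20, 0, 10, 0, 0, -20, 0, 10, 0, 0, -25, 0, 10, 0, 0, -25, 0, 10, 0, 0, -25, 0, 10, 0, 0, -20, 0, 10, 0, 0, -15, 0, 10, 0, 0, -5, 0, 10]

```text
time: 22.05
tool_pos: [514.8, 186.8, 110.8]
tcp_rot: [3.141, 0.002, 0.129]
contact_force: [-0.4, -0.6, -1.5]
grip_width: 19.8
finger_force: 30.0
```

Emit:
step_arm:
  deltas: [0, 0, -3, 0, 10, 0, 0, -3, 0, 10, 0, 0, -3, 0, 10, 0, 0, -2, 0, 10, 0, 0, -1, 0, 10, 0, 0, -1, 0, 10, 0, 0, 0, 0, 10, 0, 0, 0, 0, 10, 0, 0, 0, 0, 10, 0, 0, 0, 0, 10]

```text
time: 23.3
tool_pos: [515.2, 187.6, 98.8]
tcp_rot: [3.142, -0.0, 0.13]
contact_force: [0.0, -0.3, -1.2]
grip_width: 19.8
finger_force: 30.0
```

Emit:
step_arm:
  deltas: [0, 0, -1, 0, 10, 0, 0, -1, 0, 10, 0, 0, -1, 0, 10, 0, 0, 0, 0, 10, 0, 0, 0, 0, 10, 0, 0, 0, 0, 10, 0, 0, 0, 0, 10, 0, 0, 0, 0, 10, 0, 0, 0, 0, 10, 0, 0, 0, 0, 10]

```text
time: 24.55
tool_pos: [515.2, 187.6, 95.8]
tcp_rot: [3.141, -0.0, 0.13]
contact_force: [-0.3, 0.2, -1.7]
grip_width: 19.5
finger_force: 30.0
```

Emit:
step_arm:
  deltas: [0, 0, -1, 0, 10, 0, 0, 0, 0, 10, 0, 0, -1, 0, 10, 0, 0, 0, 0, 10, 0, 0, -0.5, 0, 10, 0, 0, 0, 0, 10, 0, 0, 0, 0, 10, 0, 0, 0, 0, 10, 0, 0, 0, 0, 10, 0, 0, 0, 0, 10]

```text
time: 25.8
tool_pos: [515.2, 187.6, 93.3]
tcp_rot: [3.142, -0.0, 0.13]
contact_force: [1.4, -0.2, -1.2]
grip_width: 19.6
finger_force: 30.0
```

Emit:
step_arm:
  deltas: [0, 0, -1, 0, 10, 0, 0, 0, 0, 10, 0, 0, -1, 0, 10, 0, 0, 0, 0, 10, 0, 0, 0, 0, 10, 0, 0, 0, 0, 10, 0, 0, 0, 0, 10, 0, 0, 0, 0, 10, 0, 0, 0, 0, 10, 0, 0, 0, 0, 10]

```text
time: 27.05
tool_pos: [515.2, 187.6, 91.3]
tcp_rot: [3.141, -0.0, 0.13]
contact_force: [-0.4, -0.2, -0.8]
grip_width: 19.8
finger_force: 30.0
```

Emit:
step_arm:
  deltas: [0, 0, -1, 0, 10, 0, 0, 0, 0, 10, 0, 0, -1, 0, 10, 0, 0, 0, 0, 10, 0, 0, 0, 0, 10, 0, 0, 0, 0, 10, 0, 0, 0, 0, 10, 0, 0, 0, 0, 10, 0, 0, 0, 0, 10, 0, 0, 0, 0, 10]

```text
time: 28.3
tool_pos: [515.3, 187.7, 90.3]
tcp_rot: [-3.142, -0.001, 0.13]
contact_force: [-2.7, 0.3, 7.2]
grip_width: 19.8
finger_force: 30.0
```

Contact with the tray floor at 7 N. I'll release and rise.

Emit:
step_arm:
  deltas: [0, 0, 0, 0, 24, 0, 0, 0, 0, 28, 0, 0, 0, 0, 36, 0, 0, 0, 0, 44, 0, 0, 0, 0, 50, 0, 0, 0, 0, 50, 0, 0, 5, 0, 50, 0, 0, 10, 0, 50, 0, 0, 20, 0, 50, 0, 0, 30, 0, 50]

```text
time: 29.55
tool_pos: [514.8, 187.5, 155.0]
tcp_rot: [3.141, 0.001, 0.13]
contact_force: [0.6, -0.1, 0.6]
grip_width: 50.2
finger_force: 0.0
```

Emit:
step_arm:
  deltas: [0, 0, 30, 0, 50, 0, 0, 40, 0, 50, 0, 0, 30, 0, 50, -10, -30, 0, 0, 50, -20, -40, 0, 0, 50, -20, -40, 0, 0, 50, -20, -40, 0, 0, 50, -10, -20, 0, 0, 50, 0, 0, 0, 0, 50, 0, 0, 0, 0, 50]

```text
time: 30.8
tool_pos: [435.6, 18.0, 254.8]
tcp_rot: [3.142, -0.001, 0.13]
contact_force: [0.5, -0.8, -0.0]
grip_width: 49.9
finger_force: 0.0
```

```bash
python3 - <<'E'
from h import *
t=capture("top")[120:280,90:350,::-1];s=capture("scene")[130:290,130:390,::-1]
cv2.imwrite("pics/z.png",np.hstack([cv2.resize(t,(400,246),interpolation=2),cv2.resize(s,(400,246),interpolation=2)]))
E
```

```text
(no output)
```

View pics/z.png

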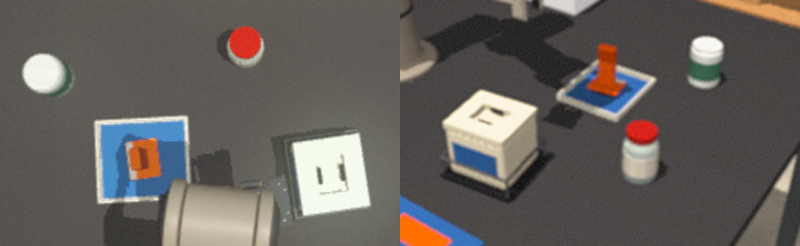

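The stopper stands upright in the tray at (143,158) in the left view. The canister is down in its rack with its mouth open, and the jar, tin and glove box haven't moved.

```bash
python3 -c "
from plant import *
print(close_job())"
```

```text
the job is handed in; nothing more can be done
None
```

The stopper was rocked free, striped edge first and then the plain edge, and now stands upright in the tray; the canister stayed down in its rack, the bystanders look undisturbed, and the job is handed in at about 31 s (no verdict was returned).

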